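# Sort the stripped pump's plungers and bolts

### The arm

A 6-joint arm with a two-finger parallel gripper is mounted at the origin on the work surface. World frame = base frame: x ahead of the robot, y to its left, z up, the work surface at z = 0. Lengths are in mm, angles in rad, forces in N, time in s.
With the tool pointing down it reaches from about 400 to 925 mm from the base axis. Payload 12.5 kg.
Tool frame: the origin (TCP) lies at the very end of the fingers, on their centre line; the grasp point (between the pads) lies env.grip_point_offset behind it (env.grip_point_offset is the distance from the TCP to the grasp point, in mm); y points along the fingers, z is the direction in which the jaws open and shut, and the axes are right-handed (so a half turn about y gives the same grasp; the last joint's range is limited). The gripper opens to 95 mm and grips with 3 to 60 N. Pads are 20 mm wide; open, the fingers measure 119 mm over their backs; the gripper's body (75 mm by 180 mm) begins 59 mm behind the grasp point.
Start: joints at [-1.249, 0.491, 1.559, -0, 1.092, -0.106], TCP at [259.318, -568.684, 214.661] pointing down, gripper open.
Joint ranges: [-3.1, 3.1], [-0.84, 2.19], [0.05, 2.79], [-1.13, 4.28], [0.06, 2.93], [-2.69, 2.69]. Speed limits (rad/s): [2.22, 2.22, 2.79, 3.14, 3.14, 3.14].

### API

Orientations are given as [roll, pitch, yaw] about the fixed x, y, z axes, in that order (R = Rz(yaw) Ry(pitch) Rx(roll)).
In Python, from cell import readout, read_camera, env, nets gives the robot as it stands.
- The arm moves only by the tool apply_moves, never from a script. Its argument "increments" is a list of rows, each a list of 3 entries, a list of its own where there are three numbers: the shift along the tool's x, y, z in cm, then the turn, a rotation vector about the tool's x, y, z in degrees, then the finger opening in cm, from 0 to 9.51. A call has exactly 5 rows; each row shifts and turns the pose as measured when the row begins, along the tool's axes as they then stand; what a row does not reach is not made up. A row lasts 1/8 s, in which the tool goes at most 62.5 mm and 10.7 degrees, less where a joint would pass 70% of its speed; a pose out of reach is approached as far as the arm can. A call with a gripper value outside its range is refused whole. The fingers move at their own pace and stop on an object; the grip force is fixed at half the most. Time passes only in rows, so rows that do not move let the fingers close, or fill a call up. It gives the time, the measured TCP pose, the force and the opening at its end, in the units of the state.
- readout.state(): the state, without advancing time (a new reading comes with each control period).
- read_camera(name): name is "scene" or "side" or "wrist"; returns a dict with "img" (384x512x3 uint8, red, green, blue), "vfov" (degrees; the focal length in pixels is half the picture's height over the tangent of half this angle, whatever the lens; pixels are square), "cx", "cy" (the principal point, pixels), "rvec" (rotation vector, rad) and "tvec" (3), from world to camera coordinates, as OpenCV has them; the wrist camera has in their place "mount" (4x4, takes a point from camera to tool coordinates, whose origin is the TCP and whose axes are the tool frame's). Camera axes: x right, y down, z forward; pixel columns grow to the right and rows downward; lengths in mm; the calibration is good to about 2 mm. A picture is of the moment at which its call begins: read the wrist's pose just before it. There is no depth.
- env.job_done(): hands the job in, once; it reports no verdict.
Trained networks look in a picture, given as the dict that the camera call returned (one of the last four; its "shot" number tells which), for a name from the list of things; names that differ only in an ending like _2 or _b are one class to them, and where a whole thing is asked for, a point or a joint stands for the part that bears it (a point fixed in the world has none). Each returns a list of dicts, best first, with "confidence" (0 to 1); they miss things now and then, are a little off and sometimes report something else, mostly with a low value. They report only what shows in the picture. A call takes as long as a camera call. They do not tell look-alikes from the thing itself.
- nets.look_for(picture, thing): "point" ([x, y, z] in mm, in the coordinates of the camera as it stood for that picture, good to about 4 mm: the middle of the surface that is visible of it).
- nets.mark_of(picture, thing): "point" ([x, y, z] in mm, in the coordinates of the camera as it stood for that picture, good to about 4 mm: a listed point, or the origin of a listed thing).
The state is a dict: "t": time; "joints": joint angles; "qvel": joint speeds; "tau": joint torques, N m; "eef_pos": TCP position; "tcp_rot": TCP orientation; "ft_force": force on the tool from outside, world axes, zero at the start; "moment": the same for the moment, N m; "opening": opening from 0.0 (shut) to 1.0 (fully open).
Only numpy, scipy, OpenCV 4.12 (cv2) and the standard library are available. Lean on these libraries where they do the work, as an engineer would, in place of code of your own. Each camera call takes 0.05 s, during which the arm holds its last target. There are 200 camera calls.

### The job

Sort the parts of the stripped pump by kind: stand the two plungers upright on the floor of the rectangular tray, not touching each other, and put both bolts in the round pan; one bolt has been left in the plunger tray by mistake and belongs in the pan too. Never let a plunger tip over, and leave everything else on the bench where it is.

Things in the scene. Friction and masses are not known exactly. Their poses are not given: they have to be found in the camera images.
- plunger_a: steel pump plunger: a plain cylinder standing on end, diameter 30, height 55, about 250 g; origin at the centre of its underside, z up its axis (sizes in mm)
- plunger_b: steel pump plunger: a plain cylinder standing on end, diameter 30, height 55, about 250 g; origin at the centre of its underside, z up its axis (sizes in mm)
- bolt_a: steel hexagon bolt with its nut run on, lying on its side: length 74 along its own x from -37 (head end) to +37 (tip), head and nut 24 across flats, bare shank diameter 16 between x = -23 and +19 (the place to grip); origin on the axis at mid-length, 12 above what it lies on; about 150 g (sizes in mm)
- bolt_b: steel hexagon bolt with its nut run on, lying on its side: length 74 along its own x from -37 (head end) to +37 (tip), head and nut 24 across flats, bare shank diameter 16 between x = -23 and +19 (the place to grip); origin on the axis at mid-length, 12 above what it lies on; about 150 g. It starts in the plunger tray (sizes in mm)
- plunger_tray_in (a point): centre of the inner floor of the fixed rectangular plunger tray: inside 160 (along its x) by 120 (along its y), walls 5 thick, inner floor 5 above the bench, rim 32 above the bench (sizes in mm)
- bolt_pan_in (a point): centre of the inner floor of the fixed round bolt pan: inside diameter about 140 at the floor and 160 at the rim, floor 5 above the bench, rim 32 above the bench (sizes in mm)
- shaft: bystander: pump drive shaft standing on its round flange; flange diameter 96 by 16 high, hub diameter 48 up to 50, shaft diameter 36 up to 180; origin at the centre of its underside (sizes in mm)
- valve_plate: bystander: flat ring, outside diameter 84, hole 48, 10 high; origin at the centre of its underside (sizes in mm)
- bearing: bystander: ball bearing lying flat, diameter 52, 18 high; origin at the centre of its underside (sizes in mm)
- hex_key: bystander: L-shaped hex key lying flat, 9 thick, long arm 90 along its x (centred on the origin), short arm 34 towards -y at its -x end; origin on the bench (sizes in mm)
- socket: bystander: wrench socket standing up, diameter 38, 42 high; origin at the centre of its underside (sizes in mm)
Mind the look-alikes: they are no part of the job. What is shaped like the part that bears bolt_pan_in but green or purple is not meant.

How it is judged:
By the outcome, as a careful person would: the job done as asked, in the order asked, and still so for the second after the job is handed in, with the robot touching nothing.
It also fails if it takes over 72 s, if anything falls off the work surface, if the arm or the gripper's body presses on something with over 40 N, if the wrist force passes 120 N, or if a joint passes its speed limit or range.

## Working session

There is one attempt and no reset: what is moved stays moved. The work goes in short steps, Python scripts to look and compute and a tool call to move; the robot and the scene stay as the last step left them, time stands still between calls to the robot, and variables do not carry over. Pictures are saved under pics/ and viewed, about 8 in all and at most 12, crops included, and the job is handed in when it is done.

Besides the shell and the picture viewer there is one more tool, called in YAML: its name, and indented under it one key for each argument. apply_moves: Moves the arm, as the interface text tells. Its arguments: {"type":"object","properties":{"increments":{"type":"array"}},"required":["increments"]}

```bash
mkdir -p pics; ls; cat > h.py <<'E'
import numpy as np, cv2
from cell import readout, read_camera, env, nets
from scipy.spatial.transform import Rotation as R
def T_tool(s):
    M=np.eye(4); M[:3,:3]=R.from_euler('xyz',s['tcp_rot']).as_matrix(); M[:3,3]=s['eef_pos']; return M
def cam(name):
    s=readout.state(); p=read_camera(name)
    if 'mount' in p: W=T_tool(s)@np.array(p['mount'])
    else:
        M=np.eye(4); M[:3,:3]=cv2.Rodrigues(np.array(p['rvec'],float))[0]; M[:3,3]=np.ravel(p['tvec']); W=np.linalg.inv(M)
    p['W']=W; p['f']=192/np.tan(np.radians(p['vfov'])/2); return p
def w(p,pt): return (p['W']@np.r_[pt,1])[:3]
def pix(p,X):
    c=np.linalg.inv(p['W'])@np.r_[X,1]; return c[:2]/c[2]*p['f']+[p['cx'],p['cy']]
def ray(p,u,v,z):
    d=p['W'][:3,:3]@np.array([(u-p['cx'])/p['f'],(v-p['cy'])/p['f'],1]); o=p['W'][:3,3]; return o+d*(z-o[2])/d[2]
def save(p,n,crop=None,sc=1):
    i=p['img'][...,::-1]
    if crop: i=i[crop[1]:crop[3],crop[0]:crop[2]]
    cv2.imwrite('pics/'+n,cv2.resize(i,None,fx=sc,fy=sc,interpolation=cv2.INTER_CUBIC))
E
python3 - <<'E'
from h import *
s=readout.state(); print(s); print(env.grip_point_offset)
for n in ['scene','side']:
    p=cam(n); save(p,n+'0.png',sc=1.5); print(n,p['W'].round(2).tolist(),p['f'])
    for t in ['plunger_a','bolt_a','plunger_tray_in','bolt_pan_in','shaft','valve_plate','bearing','hex_key','socket']:
        for d in nets.mark_of(p,t):
            X=w(p,d['point']); print(t,round(d['confidence'],2),X.round(),pix(p,X).round())
E
```

```text
pics
{'t': 0.0, 'joints': array([-1.24860152e+00,  4.91575902e-01,  1.55945199e+00, -1.53154966e-05,
        1.09168542e+00, -1.05612771e-01]), 'qvel': array([ 0.00181018, -0.00050671,  0.00155227,  0.00157553, -0.0022184 ,
       -0.0006728 ]), 'tau': array([ 3.04114415e-03, -6.12641215e+01, -2.58191693e+01,  6.94326544e-02,
        4.82929498e-02, -1.00283169e-04]), 'eef_pos': array([ 259.2312443 , -568.43854395,  214.05071723]), 'tcp_rot': array([-1.57191218e+00,  1.04628744e-04, -2.71377807e+00]), 'ft_force': array([-0.07880809,  0.51431302, -0.41926225]), 'moment': array([0.01706774, 0.07669024, 0.02921186]), 'opening': 0.9978022019752255}
18.8
scene [[0.37, 0.62, -0.69, 1316.12], [0.93, -0.26, 0.27, -214.55], [-0.02, -0.74, -0.67, 849.85], [0.0, 0.0, 0.0, 1.0]] 419.51298643712914
plunger_a 0.77 [652. 192.   2.] [310. 236.]
plunger_a 0.57 [695.  12.   0.] [254. 269.]
bolt_a 0.55 [ 658. -204.   15.] [166. 281.]
bolt_a 0.47 [ 506. -316.   14.] [110. 250.]
plunger_tray_in 0.81 [ 489. -322.    5.] [108. 249.]
plunger_tray_in 0.26 [695.  16.   1.] [256. 268.]
bolt_pan_in 0.79 [382. 6
[... 539 characters left out ...]
 [202. 166.]
plunger_a 0.43 [653. 195.  -1.] [193. 202.]
bolt_a 0.63 [ 505. -315.   16.] [274. 119.]
bolt_a 0.43 [ 656. -204.   11.] [231. 129.]
plunger_tray_in 0.58 [ 489. -315.    7.] [277. 122.]
plunger_tray_in 0.25 [ 660. -206.   14.] [230. 128.]
bolt_pan_in 0.88 [472. 323.   6.] [226. 242.]
bolt_pan_in 0.72 [378. 617.   7.] [219. 327.]
bolt_pan_in 0.66 [653. 192.  -1.] [193. 202.]
bolt_pan_in 0.65 [265. 323.   7.] [283. 259.]
bolt_pan_in 0.43 [ 657. -205.   12.] [231. 129.]
shaft 0.93 [539. -14.   2.] [241. 170.]
valve_plate 0.76 [ 427. -124.    1.] [277. 157.]
bearing 0.53 [439. 140.   0.] [252. 206.]
hex_key 0.47 [ 548. -117.   -3.] [248. 152.]
socket 0.62 [547. 139.   5.] [225. 197.]
```

View pics/scene0.png

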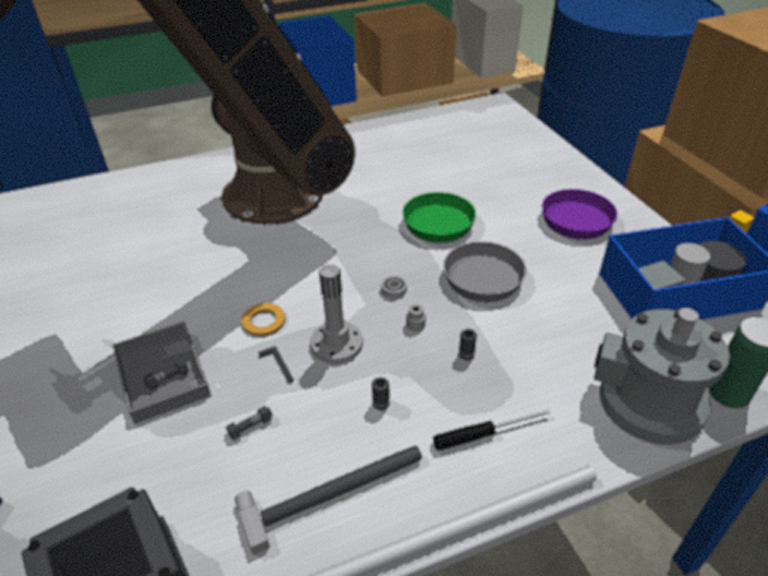

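View pics/side0.png

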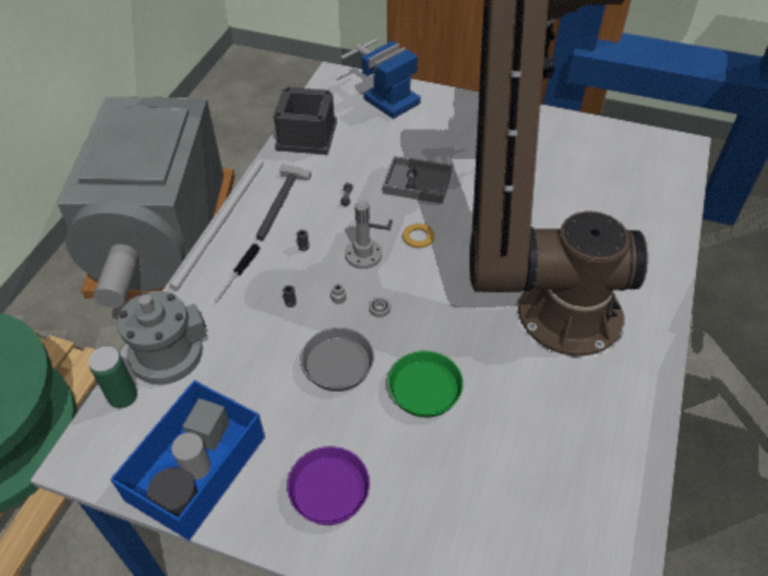

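The first scene picture shows (1.5x pixels) two plungers at (380,393) and (467,345). The bolts are at (249,423) on the bench and (168,376) in the tray. There are three pans: grey (485,272), green (439,217) and purple (579,213). The grey pan is the one meant. The side view agrees: grey (338,360), green (425,384), purple (328,485).

Could be mistaken:
- **Pan:** the green and purple pans; I chose grey at about (477,324).
- **Plungers:** the socket at (415,318) and the black screwdriver handle.
- **Tray:** the black box at bottom left.

I'll move to the tray and check it with the wrist camera.

```bash
cat >> h.py <<'E'
def plan(pose,yaw,target,tyaw,n=None,maxmm=60,maxdeg=10):
    """rows (tool cm, deg about tool y) to take a downward tool from pose to target"""
    pose=np.array(pose,float); target=np.array(target,float)
    dy=np.degrees(tyaw-yaw); dy=(dy+180)%360-180
    n=n or int(max(np.ceil(np.linalg.norm(target-pose)/maxmm),np.ceil(abs(dy)/maxdeg),1))
    y=yaw; rows=[]
    for k in range(n):
        c,s=np.cos(y),np.sin(y); d=(target-pose)/n/10
        rows.append([[round(c*d[0]+s*d[1],2),round(-d[2],2),round(-s*d[0]+c*d[1],2)],[0,round(-dy/n,1),0]]); y+=np.radians(dy/n)
    print(n,'rows to',target,'yaw',round(np.degrees(tyaw),1),*rows,sep='\n')
E
python3 - <<'E'
from h import *
s=readout.state(); p=cam('wrist'); print(np.array(p['mount']).round(2).tolist(),p['f'])
q=cam('scene')
for a,b,z in [((235,430),(268,412),12),((150,381),(188,371),17)]:
    A=ray(q,*(np.array(a)/1.5),z);B=ray(q,*(np.array(b)/1.5),z);print(A.round(),B.round(),np.degrees(np.arctan2(*(B-A)[1::-1])))
plan(s['eef_pos'],s['tcp_rot'][2],[480,-330,270],s['tcp_rot'][2])
E
```

```text
[[-0.0, 0.96, 0.29, -83.14], [0.0, -0.29, 0.96, -169.57], [1.0, 0.0, -0.0, -0.94], [0.0, 0.0, 0.0, 1.0]] 309.76602696139065
[ 664. -228.   12.] [ 649. -170.   12.] 104.14505710610388
[ 511. -342.   17.] [ 513. -278.   17.] 87.89527965652105
6
rows to
[ 480. -330.  270.]
yaw
-155.5
[[np.float64(-5.0), np.float64(-0.92), np.float64(-2.09)], [0, np.float64(-0.0), 0]]
[[np.float64(-5.0), np.float64(-0.92), np.float64(-2.09)], [0, np.float64(-0.0), 0]]
[[np.float64(-5.0), np.float64(-0.92), np.float64(-2.09)], [0, np.float64(-0.0), 0]]
[[np.float64(-5.0), np.float64(-0.92), np.float64(-2.09)], [0, np.float64(-0.0), 0]]
[[np.float64(-5.0), np.float64(-0.92), np.float64(-2.09)], [0, np.float64(-0.0), 0]]
[[np.float64(-5.0), np.float64(-0.92), np.float64(-2.09)], [0, np.float64(-0.0), 0]]
```

```bash
sed -i 's/round(-dy\/n,1)/float(round(-dy\/n,1))/; s/round(c\*d\[0\]+s\*d\[1\],2),round(-d\[2\],2),round(-s\*d\[0\]+c\*d\[1\],2)/*[float(round(v,2)) for v in (c*d[0]+s*d[1],-d[2],-s*d[0]+c*d[1])]/' h.py
python3 - <<'E'
from h import *
s=readout.state()
plan(s['eef_pos'],s['tcp_rot'][2],[490,-290,230],np.radians(-91),n=10)
E
```

```text
10
rows to
[ 490. -290.  230.]
yaw
-91.0
[[-3.26, -0.15, -1.58], [0, -6.4, 0]]
[[-3.41, -0.15, -1.2], [0, -6.4, 0]]
[[-3.53, -0.15, -0.81], [0, -6.4, 0]]
[[-3.59, -0.15, -0.41], [0, -6.4, 0]]
[[-3.62, -0.15, -0.0], [0, -6.4, 0]]
[[-3.6, -0.15, 0.4], [0, -6.4, 0]]
[[-3.53, -0.15, 0.8], [0, -6.4, 0]]
[[-3.41, -0.15, 1.19], [0, -6.4, 0]]
[[-3.26, -0.15, 1.57], [0, -6.4, 0]]
[[-3.06, -0.15, 1.93], [0, -6.4, 0]]
```

apply_moves:
  increments:
    - [[-3.3, -0.2, -1.6], [0, -6.4, 0], 9.5]
    - [[-3.4, -0.2, -1.2], [0, -6.4, 0], 9.5]
    - [[-3.5, -0.2, -0.8], [0, -6.4, 0], 9.5]
    - [[-3.6, -0.2, -0.4], [0, -6.4, 0], 9.5]
    - [[-3.6, -0.1, 0], [0, -6.4, 0], 9.5]

```text
t: 1.72
eef_pos: [376.0, -426.9, 223.5]
tcp_rot: [-1.57, -0.0, -2.142]
ft_force: [0.4, 0.2, -0.1]
opening: 1.0
```

apply_moves:
  increments:
    - [[-3.6, -0.2, 0.4], [0, -6.4, 0], 9.5]
    - [[-3.5, -0.2, 0.8], [0, -6.4, 0], 9.5]
    - [[-3.4, -0.2, 1.2], [0, -6.4, 0], 9.5]
    - [[-3.3, -0.2, 1.6], [0, -6.4, 0], 9.5]
    - [[-3.1, -0.1, 1.9], [0, -6.4, 0], 9.5]

```text
t: 2.35
eef_pos: [492.8, -280.6, 233.4]
tcp_rot: [-1.57, -0.001, -1.565]
ft_force: [0.1, -0.7, -0.6]
opening: 1.004
```

```bash
python3 - <<'E'
from h import *
p=cam('wrist'); save(p,'w1.png',sc=1.5); print(p['W'].tolist())
for t in ['bolt_a','plunger_tray_in']:
    for d in nets.mark_of(p,t):
        X=w(p,d['point']); print(t,round(d['confidence'],2),X.round(),pix(p,X).round())
E
```

```text
[[0.9999812432845935, 0.005604629519459159, 0.0024700621342924806, 491.6190904818703], [0.0060831525212521175, -0.9557805445833566, -0.29401793457431097, -196.2962395158155], [0.0007129757365031845, 0.2940274455282878, -0.9557967110958837, 402.83715125163377], [0.0, 0.0, 0.0, 1.0]]
bolt_a 0.63 [ 657. -202.   10.] [389. 105.]
bolt_a 0.61 [ 502. -316.   19.] [260. 196.]
plunger_tray_in 0.66 [ 490. -325.    5.] [251. 199.]
```

View pics/w1.png

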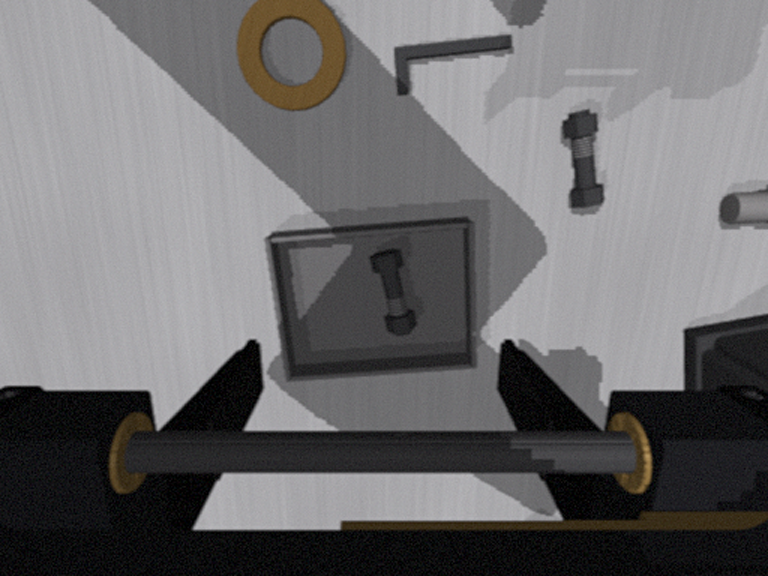

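Wrist view (1.5x pixels): tray rim corners at about (270,236), (471,220), (475,366) and (290,378). Bolt_b runs from (386,260) to (401,325), bolt_a from (579,122) to (587,197). The valve plate and hex key are at the top.

```bash
python3 - <<'E'
from h import *
p=dict(W=np.array([[0.9999812432845935, 0.005604629519459159, 0.0024700621342924806, 491.6190904818703], [0.0060831525212521175, -0.9557805445833566, -0.29401793457431097, -196.2962395158155], [0.0007129757365031845, 0.2940274455282878, -0.9557967110958837, 402.83715125163377], [0,0,0,1]]),f=309.766,cx=256,cy=192)
g=lambda u,v,z: ray(p,u/1.5,v/1.5,z)
for a,b,z in [((386,260),(401,325),17),((579,122),(587,197),12)]:
    A=g(*a,z);B=g(*b,z);print(A.round(),B.round(),(A+B)/2,np.degrees(np.arctan2(*(B-A)[1::-1])))
C=[g(*c,32) for c in [(270,236),(471,220),(475,366),(290,378)]];print(np.round(C),np.mean(C,0))
s=readout.state();A=g(386,260,17);B=g(401,325,17);m=(A+B)/2;m[2]=100
th=np.arctan2(*(B-A)[1::-1])
plan(s['eef_pos'],s['tcp_rot'][2],m,th,n=5)
E
```

```text
[ 494. -290.   17.] [ 508. -349.   17.] [ 501.06825022 -319.68093755   17.        ] -76.92119225894038
[ 646. -178.   12.] [ 661. -236.   12.] [ 653.57172753 -207.1786592    12.        ] -76.33898035583778
[[ 400. -267.   32.]
 [ 562. -253.   32.]
 [ 573. -382.   32.]
 [ 410. -394.   32.]] [ 486.21168201 -324.08298817   32.        ]
5
rows to
[ 501.06825022 -319.68093755  100.        ]
yaw
-76.9
[[0.78, 2.66, 0.16], [0, -2.6, 0]]
[[0.79, 2.66, 0.13], [0, -2.6, 0]]
[[0.8, 2.66, 0.09], [0, -2.6, 0]]
[[0.8, 2.66, 0.06], [0, -2.6, 0]]
[[0.8, 2.66, 0.02], [0, -2.6, 0]]
```

apply_moves:
  increments:
    - [[0.7, 2.7, 0.2], [0, -2.6, 0], 5]
    - [[0.7, 2.7, 0.1], [0, -2.6, 0], 5]
    - [[0.8, 2.7, 0.1], [0, -2.6, 0], 5]
    - [[0.8, 2.7, 0.1], [0, -2.6, 0], 5]
    - [[0.8, 2.6, 0.1], [0, -2.6, 0], 5]

```text
t: 3.12
eef_pos: [501.1, -323.6, 97.7]
tcp_rot: [-1.567, -0.006, -1.343]
ft_force: [0.9, -0.9, -0.7]
opening: 0.551
```

apply_moves:
  increments:
    - [[0, 2.5, 0], [0, 0, 0], 5]
    - [[0, 2, 0], [0, 0, 0], 5]
    - [[0, 0, 0], [0, 0, 0], 5]
    - [[0, 0, 0], [0, 0, 0], 5]
    - [[0, 0, 0], [0, 0, 0], 5]

```text
t: 3.75
eef_pos: [498.5, -328.0, 50.9]
tcp_rot: [-1.569, -0.005, -1.352]
ft_force: [-0.0, -0.1, -0.4]
opening: 0.525
```

apply_moves:
  increments:
    - [[-0.8, 1, 0.4], [0, 0, 0], 5]
    - [[0, 2, 0], [0, 0, 0], 5]
    - [[0, 1, 0], [0, 0, 0], 5]
    - [[0, 0.3, 0], [0, 0, 0], 5]
    - [[0, 0, 0], [0, 0, 0], 5]

```text
t: 4.38
eef_pos: [502.0, -318.2, 7.6]
tcp_rot: [-1.567, -0.007, -1.352]
ft_force: [0.2, 0.5, 0.8]
opening: 0.526
```

apply_moves:
  increments:
    - [[0, 0, 0], [0, 0, 0], 0]
    - [[0, 0, 0], [0, 0, 0], 0]
    - [[0, 0, 0], [0, 0, 0], 0]
    - [[0, 0, 0], [0, 0, 0], 0]
    - [[0, 0, 0], [0, 0, 0], 0]

```text
t: 5.0
eef_pos: [502.5, -318.6, 8.8]
tcp_rot: [-1.566, -0.009, -1.352]
ft_force: [-0.1, -0.7, -0.8]
opening: 0.162
```

apply_moves:
  increments:
    - [[0, -1, 0], [0, 0, 0], 0]
    - [[0, -5, 0], [0, 0, 0], 0]
    - [[0, -6, 0], [0, 0, 0], 0]
    - [[0, -6, 0], [0, 0, 0], 0]
    - [[0, -4, 0], [0, 0, 0], 0]

```text
t: 5.62
eef_pos: [499.5, -316.0, 234.3]
tcp_rot: [-1.57, -0.003, -1.352]
ft_force: [0.4, -0.1, -1.6]
opening: 0.164
```

```bash
python3 - <<'E'
from h import *
s=readout.state();print(s['eef_pos'],s['tcp_rot'],s['opening'],s['ft_force'])
plan(s['eef_pos'],s['tcp_rot'][2],[470,324,235],s['tcp_rot'][2],n=12)
E
```

```text
[ 499.4528698  -315.95196198  234.26824353] [-1.57002834 -0.00336856 -1.35198708] 0.1637396376778277 [ 0.42481786 -0.14483828 -1.59151711]
12
rows to
[470. 324. 235.]
yaw
-77.5
[[-5.26, -0.01, 0.92], [0, -0.0, 0]]
[[-5.26, -0.01, 0.92], [0, -0.0, 0]]
[[-5.26, -0.01, 0.92], [0, -0.0, 0]]
[[-5.26, -0.01, 0.92], [0, -0.0, 0]]
[[-5.26, -0.01, 0.92], [0, -0.0, 0]]
[[-5.26, -0.01, 0.92], [0, -0.0, 0]]
[[-5.26, -0.01, 0.92], [0, -0.0, 0]]
[[-5.26, -0.01, 0.92], [0, -0.0, 0]]
[[-5.26, -0.01, 0.92], [0, -0.0, 0]]
[[-5.26, -0.01, 0.92], [0, -0.0, 0]]
[[-5.26, -0.01, 0.92], [0, -0.0, 0]]
[[-5.26, -0.01, 0.92], [0, -0.0, 0]]
```

apply_moves:
  increments:
    - [[-5, 0, 0], [0, 0, 0], 0]
    - [[-6, 0, 0.5], [0, 0, 0], 0]
    - [[-6, 0, 0.8], [0, 0, 0], 0]
    - [[-6, 0, 0.8], [0, 0, 0], 0]
    - [[-6, 0, 0.8], [0, 0, 0], 0]

```text
t: 6.25
eef_pos: [463.8, -22.3, 238.5]
tcp_rot: [-1.563, -0.01, -1.359]
ft_force: [1.5, 0.3, -1.3]
opening: 0.161
```

apply_moves:
  increments:
    - [[-6, 0, 1], [0, 0, 0], 0]
    - [[-6, 0, 1], [0, 0, 0], 0]
    - [[-6, 0, 1], [0, 0, 0], 0]
    - [[-6, 0, 1], [0, 0, 0], 0]
    - [[-5, 0, 1], [0, 0, 0], 0]

```text
t: 6.88
eef_pos: [448.2, 280.6, 239.6]
tcp_rot: [-1.559, -0.01, -1.359]
ft_force: [1.0, -0.8, -0.9]
opening: 0.161
```

```bash
python3 - <<'E'
from h import *
s=readout.state();print(s['eef_pos'],s['tcp_rot'],s['opening'],s['joints'].round(2))
p=cam('wrist'); save(p,'w2.png',sc=1.5); print(p['W'].tolist())
for d in nets.mark_of(p,'bolt_pan_in')+nets.mark_of(p,'plunger_a'):
        X=w(p,d['point']); print(round(d['confidence'],2),X.round(),pix(p,X).round())
plan(s['eef_pos'],s['tcp_rot'][2],[451,319,180],s['tcp_rot'][2])
E
```

```text
[448.15632358 280.6097255  239.62784721] [-1.55902958 -0.01047823 -1.35868167] 0.16136602570162456 [ 0.44  0.32  1.77 -0.01  1.04  0.24]
[[0.9774544997264303, 0.19756813024012998, 0.07449520036868353, 427.78712477354776], [0.2108358181750472, -0.932375553414244, -0.2936393794604855, 364.1322086965466], [0.011443720505576106, 0.30272538927037423, -0.9530091185041668, 408.30629560604893], [0.0, 0.0, 0.0, 1.0]]
0.96 [469. 320.   8.] [274. 139.]
0.59 [267. 320.   3.] [116. 104.]
0.8 [651. 191.  -1.] [373. 250.]
2
rows to
[451. 319. 180.]
yaw
-77.8
[[-1.85, 2.98, 0.54], [0, -0.0, 0]]
[[-1.85, 2.98, 0.54], [0, -0.0, 0]]
```

View pics/w2.png

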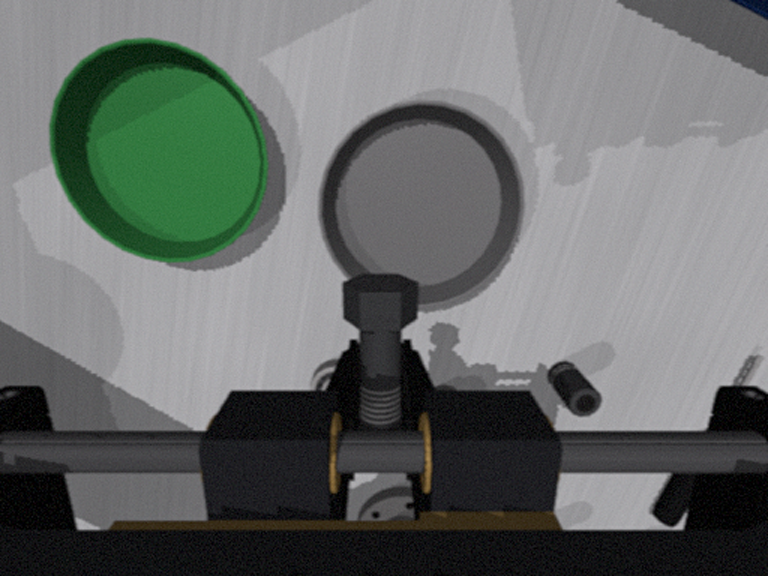

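The wrist view shows bolt_b held in the jaws at (380,310). The grey pan's floor is centred at about (419,206) and the green pan sits at (160,150). A plunger is visible at (575,388).

apply_moves:
  increments:
    - [[-2, 0, 0.4], [0, 0, 0], 0]
    - [[-1.3, 3, 0.4], [0, 0, 0], 0]
    - [[0, 5, 0], [0, 0, 0], 0]
    - [[0, 5, 0], [0, 0, 0], 0]
    - [[0, 2, 0], [0, 0, 0], 0]

```text
t: 7.65
eef_pos: [452.4, 309.7, 89.0]
tcp_rot: [-1.555, -0.01, -1.359]
ft_force: [0.6, 0.4, -1.0]
opening: 0.161
```

apply_moves:
  increments:
    - [[-0.8, 2, -0.2], [-0.8, 0, 0.5], 0]
    - [[0, 3, 0], [0, 0, 0], 0]
    - [[0, 1.8, 0], [0, 0, 0], 0]
    - [[0, 0.7, 0], [0, 0, 0], 0]
    - [[0, 0, 0], [0, 0, 0], 0]

```text
t: 8.28
eef_pos: [450.3, 311.6, 12.6]
tcp_rot: [-1.571, -0.002, -1.364]
ft_force: [0.3, -0.1, -1.5]
opening: 0.157
```

apply_moves:
  increments:
    - [[0, 0.2, 0], [0, 0, 0], 0]
    - [[0, 0, 0], [0, 0, 0], 3.4]
    - [[0, 0, 0], [0, 0, 0], 3.4]
    - [[0, -3, 0], [0, 0, 0], 3.4]
    - [[0, -5, 0], [0, 0, 0], 3.4]

```text
t: 8.9
eef_pos: [449.9, 311.2, 92.1]
tcp_rot: [-1.573, -0.003, -1.365]
ft_force: [0.4, -0.1, 0.2]
opening: 0.355
```

apply_moves:
  increments:
    - [[0, -6, 0], [0, 0, 0], 5]
    - [[0, -6, 0], [0, 0, 0], 5]
    - [[0, -3, 0], [0, 0, 0], 5]
    - [[0, 0, 0], [0, 0, 0], 5]
    - [[0, 0, 0], [0, 0, 0], 5]

```text
t: 9.52
eef_pos: [449.8, 312.0, 251.2]
tcp_rot: [-1.566, -0.001, -1.364]
ft_force: [-0.0, -0.8, -0.5]
opening: 0.523
```

```bash
python3 - <<'E'
from h import *
s=readout.state();print(s['eef_pos'],s['tcp_rot'],s['opening'])
q=cam('scene');save(q,'s2.png',crop=(60,130,400,310),sc=2.3)
for d in nets.mark_of(q,'bolt_a'):
        X=w(q,d['point']); print(round(d['confidence'],2),X.round(),pix(q,X).round())
plan(s['eef_pos'],s['tcp_rot'][2],[654,-206,235],s['tcp_rot'][2],n=12)
E
```

```text
[449.77439097 311.97528531 251.17937274] [-1.56588860e+00 -8.30214566e-04 -1.36384611e+00] 0.5229111032439425
0.79 [ 659. -206.   11.] [165. 283.]
0.59 [452. 315.  19.] [316. 177.]
12
rows to
[ 654. -206.  235.]
yaw
-78.1
[[4.57, 0.13, 0.78], [0, -0.0, 0]]
[[4.57, 0.13, 0.78], [0, -0.0, 0]]
[[4.57, 0.13, 0.78], [0, -0.0, 0]]
[[4.57, 0.13, 0.78], [0, -0.0, 0]]
[[4.57, 0.13, 0.78], [0, -0.0, 0]]
[[4.57, 0.13, 0.78], [0, -0.0, 0]]
[[4.57, 0.13, 0.78], [0, -0.0, 0]]
[[4.57, 0.13, 0.78], [0, -0.0, 0]]
[[4.57, 0.13, 0.78], [0, -0.0, 0]]
[[4.57, 0.13, 0.78], [0, -0.0, 0]]
[[4.57, 0.13, 0.78], [0, -0.0, 0]]
[[4.57, 0.13, 0.78], [0, -0.0, 0]]
```

View pics/s2.png

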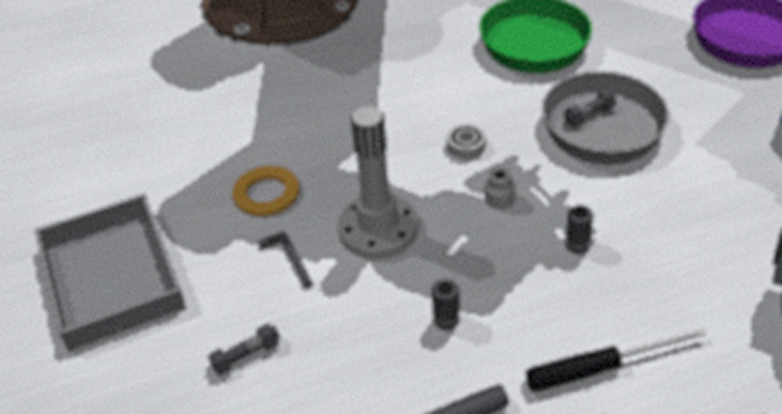

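Bolt_b lies in the grey pan at (588,107). The plungers stand at (446,303) and (579,228), the tray is empty, and bolt_a is at (245,350). I'm going for bolt_a.

apply_moves:
  increments:
    - [[5, 0, 0.9], [0, 0, 0], 5]
    - [[6, 0, 0.9], [0, 0, 0], 5]
    - [[6, 0, 0.9], [0, 0, 0], 5]
    - [[6, 0, 0.9], [0, 0, 0], 5]
    - [[6, 0, 0.9], [0, 0, 0], 5]

```text
t: 10.25
eef_pos: [554.5, 33.0, 244.5]
tcp_rot: [-1.577, -0.0, -1.356]
ft_force: [1.3, 0.8, -0.5]
opening: 0.525
```

apply_moves:
  increments:
    - [[6, 0, 1], [0, 0, 0], 5]
    - [[6, 0, 1], [0, 0, 0], 5]
    - [[6, 0, 1], [0, 0, 0], 5]
    - [[5, 1, 1], [0, 0, 0], 5]
    - [[2.5, 4, 1], [0, 0, 0], 5]

```text
t: 10.88
eef_pos: [658.5, -216.4, 187.2]
tcp_rot: [-1.582, 0.002, -1.36]
ft_force: [0.8, -1.0, -0.6]
opening: 0.527
```

```bash
python3 - <<'E'
from h import *
s=readout.state();print(s['eef_pos'],s['tcp_rot'],s['opening'])
plan(s['eef_pos'],s['tcp_rot'][2],[656,-205,60],np.radians(-76.3),n=4)
E
```

```text
[ 658.52490644 -216.35985234  187.24740768] [-1.58178996  0.00220823 -1.3599389 ] 0.5271813479375504
4
rows to
[ 656. -205.   60.]
yaw
-76.3
[[-0.29, 3.18, -0.0], [0, -0.4, 0]]
[[-0.29, 3.18, -0.0], [0, -0.4, 0]]
[[-0.29, 3.18, 0.0], [0, -0.4, 0]]
[[-0.29, 3.18, 0.0], [0, -0.4, 0]]
```

apply_moves:
  increments:
    - [[-0.8, 1, 0], [0.6, -1.6, 0], 5]
    - [[-0.5, 4, 0], [0, 0, 0], 5]
    - [[-0.3, 4, 0], [0, 0, 0], 5]
    - [[0, 2, 0], [0, 0, 0], 5]
    - [[0, 0, 0], [0, 0, 0], 5]

```text
t: 11.5
eef_pos: [650.3, -201.3, 61.2]
tcp_rot: [-1.585, 0.013, -1.335]
ft_force: [0.2, -0.5, 0.0]
opening: 0.523
```

apply_moves:
  increments:
    - [[0.4, 2, 0.5], [0.8, 0, -0.7], 5]
    - [[0, 2, 0], [0, 0, 0], 5]
    - [[0, 1, 0], [0, 0, 0], 5]
    - [[0, 0.6, 0], [0, 0, 0], 5]
    - [[0, 0, 0], [0, 0, 0], 5]

```text
t: 12.12
eef_pos: [656.3, -204.1, 4.0]
tcp_rot: [-1.571, 0.0, -1.335]
ft_force: [0.4, -0.4, -0.3]
opening: 0.524
```

apply_moves:
  increments:
    - [[0, 0, 0], [0, 0, 0], 0]
    - [[0, 0, 0], [0, 0, 0], 0]
    - [[0, 0, 0], [0, 0, 0], 0]
    - [[0, 0, 0], [0, 0, 0], 0]
    - [[0, 0, 0], [0, 0, 0], 0]

```text
t: 12.75
eef_pos: [657.0, -204.4, 5.8]
tcp_rot: [-1.569, -0.001, -1.335]
ft_force: [-0.3, -0.3, -1.7]
opening: 0.16
```

apply_moves:
  increments:
    - [[0, -1, 0], [0, 0, 0], 0]
    - [[0, -5, 0], [0, 0, 0], 0]
    - [[0, -6, 0], [0, 0, 0], 0]
    - [[0, -6, 0], [0, 0, 0], 0]
    - [[0, -5, 0], [0, 0, 0], 0]

```text
t: 13.38
eef_pos: [654.9, -203.7, 240.2]
tcp_rot: [-1.575, 0.004, -1.335]
ft_force: [0.6, -0.1, -2.0]
opening: 0.159
```

```bash
python3 - <<'E'
from h import *
s=readout.state();print(s['eef_pos'],s['tcp_rot'],s['opening'])
plan(s['eef_pos'],s['tcp_rot'][2],[497,328,235],s['tcp_rot'][2],n=10)
E
```

```text
[ 654.8755719  -203.65717252  240.22898859] [-1.5753294   0.00359087 -1.33492968] 0.1587235354945776
10
rows to
[497. 328. 235.]
yaw
-76.5
[[-5.54, 0.05, -0.29], [0, -0.0, 0]]
[[-5.54, 0.05, -0.29], [0, -0.0, 0]]
[[-5.54, 0.05, -0.29], [0, -0.0, 0]]
[[-5.54, 0.05, -0.29], [0, -0.0, 0]]
[[-5.54, 0.05, -0.29], [0, -0.0, 0]]
[[-5.54, 0.05, -0.29], [0, -0.0, 0]]
[[-5.54, 0.05, -0.29], [0, -0.0, 0]]
[[-5.54, 0.05, -0.29], [0, -0.0, 0]]
[[-5.54, 0.05, -0.29], [0, -0.0, 0]]
[[-5.54, 0.05, -0.29], [0, -0.0, 0]]
```

apply_moves:
  increments:
    - [[-5, 0, -0.3], [0, 0, 0], 0]
    - [[-6, 0, -0.3], [0, 0, 0], 0]
    - [[-6, 0, -0.3], [0, 0, 0], 0]
    - [[-6, 0, -0.3], [0, 0, 0], 0]
    - [[-6, 0, -0.3], [0, 0, 0], 0]

```text
t: 14.0
eef_pos: [571.6, 78.4, 248.3]
tcp_rot: [-1.565, -0.002, -1.341]
ft_force: [0.9, -0.1, -1.0]
opening: 0.163
```

apply_moves:
  increments:
    - [[-6, 0, -0.3], [0, 0, 0], 0]
    - [[-6, 0, -0.3], [0, 0, 0], 0]
    - [[-6, 0, -0.3], [0, 0, 0], 0]
    - [[-5, 0, -0.3], [0, 0, 0], 0]
    - [[-2, 2, -0.3], [0, 0, 0], 0]

```text
t: 14.62
eef_pos: [495.6, 328.5, 232.5]
tcp_rot: [-1.558, -0.001, -1.339]
ft_force: [0.7, -0.0, -1.9]
opening: 0.162
```

```bash
python3 - <<'E'
from h import *
s=readout.state();print(s['eef_pos'],s['tcp_rot'],s['opening'])
plan(s['eef_pos'],s['tcp_rot'][2],[497,328,80],s['tcp_rot'][2],n=4)
E
```

```text
[495.57609539 328.52408274 232.46444126] [-1.55837811e+00 -1.00714002e-03 -1.33863397e+00] 0.16223179569073418
4
rows to
[497. 328.  80.]
yaw
-76.7
[[0.02, 3.81, 0.03], [0, -0.0, 0]]
[[0.02, 3.81, 0.03], [0, -0.0, 0]]
[[0.02, 3.81, 0.03], [0, -0.0, 0]]
[[0.02, 3.81, 0.03], [0, -0.0, 0]]
```

apply_moves:
  increments:
    - [[0.5, 1, 0], [-0.7, 0, 0], 0]
    - [[0, 5, 0], [0, 0, 0], 0]
    - [[0, 5, 0], [0, 0, 0], 0]
    - [[0, 5, 0], [0, 0, 0], 0]
    - [[0, 1, 0], [0, 0, 0], 0]

```text
t: 15.25
eef_pos: [498.7, 321.6, 61.1]
tcp_rot: [-1.568, -0.001, -1.338]
ft_force: [-0.7, 0.1, -0.4]
opening: 0.157
```

apply_moves:
  increments:
    - [[-0.5, 2, 0], [0, 0, 0], 0]
    - [[0, 2, 0], [0, 0, 0], 0]
    - [[0, 0.8, 0], [0, 0, 0], 0]
    - [[0, 0.2, 0], [0, 0, 0], 0]
    - [[0, 0, 0], [0, 0, 0], 0]

```text
t: 15.88
eef_pos: [502.8, 325.9, 16.6]
tcp_rot: [-1.56, 0.001, -1.341]
ft_force: [-0.1, 0.2, -1.9]
opening: 0.158
```

apply_moves:
  increments:
    - [[0, 0, 0], [0, 0, 0], 2.6]
    - [[0, 0, 0], [0, 0, 0], 2.6]
    - [[0, 0, 0], [0, 0, 0], 2.6]
    - [[0, -3, 0], [0, 0, 0], 2.6]
    - [[0, -5, 0], [0, 0, 0], 2.6]

```text
t: 16.5
eef_pos: [501.2, 325.2, 97.1]
tcp_rot: [-1.564, 0.0, -1.341]
ft_force: [-0.0, 0.3, 0.2]
opening: 0.272
```

apply_moves:
  increments:
    - [[0, -6, 0], [0, 0, 0], 6]
    - [[0, -6, 0], [0, 0, 0], 6]
    - [[0, -3, 0], [0, 0, 0], 6]
    - [[2, 0, 3], [0, 0, 0], 6]
    - [[2, 0, 3], [0, 0, 0], 6]

```text
t: 17.12
eef_pos: [567.7, 300.5, 258.7]
tcp_rot: [-1.556, 0.002, -1.337]
ft_force: [-0.1, -0.1, -0.3]
opening: 0.631
```

```bash
python3 - <<'E'
from h import *
s=readout.state();print(s['eef_pos'],s['tcp_rot'],s['opening'])
q=cam('wrist');save(q,'w3.png',sc=1.5)
for t in ['bolt_a','plunger_a']:
  for d in nets.mark_of(q,t):
        X=w(q,d['point']); print(t,round(d['confidence'],2),X.round(),pix(q,X).round())
E
```

```text
[567.66295609 300.54803776 258.70163596] [-1.55635459  0.00206354 -1.33745986] 0.6306753981742257
bolt_a 0.7 [448. 312.  18.] [164. 136.]
bolt_a 0.56 [502. 328.  18.] [207. 134.]
bolt_a 0.29 [696.  10.  -2.] [285. 343.]
plunger_a 0.77 [650. 190.  -4.] [286. 244.]
plunger_a 0.6 [695.  10.  -1.] [284. 343.]
```

View pics/w3.png

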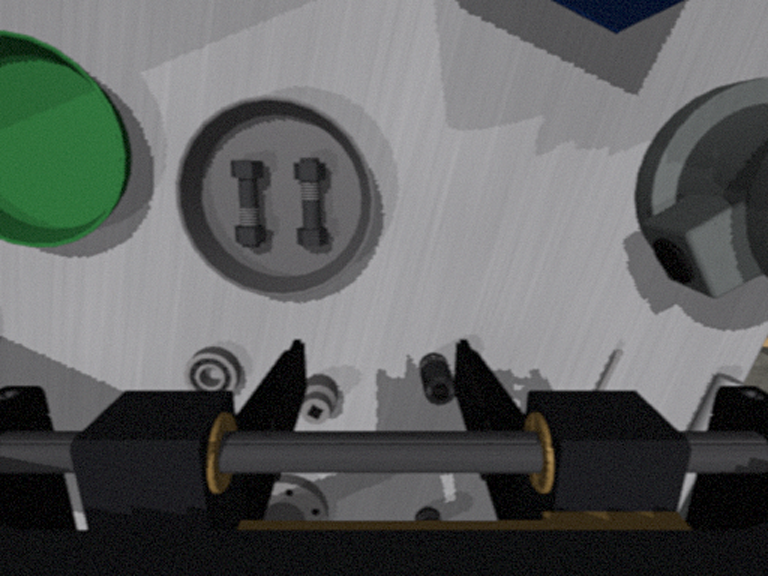

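Wrist view: both bolts lie in the grey pan at (248,202) and (312,202). Plunger 1 stands at (437,378), with the bearing at (213,372) and the socket at (318,400).

```bash
python3 - <<'E'
from h import *
s=readout.state()
plan(s['eef_pos'],s['tcp_rot'][2],[651.5,192,100],s['tcp_rot'][2],n=5)
E
```

```text
5
rows to
[651.5 192.  100. ]
yaw
-76.8
[[2.48, 3.15, 1.14], [0, -0.0, 0]]
[[2.48, 3.15, 1.14], [0, -0.0, 0]]
[[2.48, 3.15, 1.14], [0, -0.0, 0]]
[[2.48, 3.15, 1.14], [0, -0.0, 0]]
[[2.48, 3.15, 1.14], [0, -0.0, 0]]
```

apply_moves:
  increments:
    - [[4, 2, 1.5], [-0.8, 0, 0], 6.5]
    - [[5, 3, 1.5], [0, 0, 0], 6.5]
    - [[3, 5, 1], [0, 0, 0], 6.5]
    - [[0, 5, 0], [0, 0, 0], 6.5]
    - [[0, 0, 0], [0, 0, 0], 6.5]

```text
t: 17.9
eef_pos: [632.3, 192.5, 104.4]
tcp_rot: [-1.573, 0.003, -1.337]
ft_force: [0.5, 1.3, 0.2]
opening: 0.688
```

apply_moves:
  increments:
    - [[0.5, 1, 1.8], [0, 0, 0], 6.5]
    - [[0, 0, 0], [0, 0, 0], 6.5]
    - [[0, 1, 0], [0, 0, 0], 6.5]
    - [[0, 1, 0], [0, 0, 0], 6.5]
    - [[0, 0, 0], [0, 0, 0], 6.5]

```text
t: 18.52
eef_pos: [650.7, 195.1, 80.7]
tcp_rot: [-1.566, 0.003, -1.334]
ft_force: [0.4, 0.1, -0.4]
opening: 0.682
```

```bash
python3 - <<'E'
from h import *
s=readout.state();print(s['eef_pos'],s['tcp_rot'])
q=cam('wrist');q2=cam('side')
for p in (q,q2):
  for d in nets.mark_of(p,'plunger_a'):
        X=w(p,d['point']); print(round(d['confidence'],2),X.round(1),pix(p,X).round())
E
```

```text
[650.71351017 195.09009252  80.70857363] [-1.56623057  0.00298592 -1.33356827]
0.7 [651.4 188.3  -2.7] [252. 210.]
0.56 [6.503e+02 1.920e+02 4.000e-01] [194. 202.]
```

apply_moves:
  increments:
    - [[0.4, 2, 0.1], [-0.3, 0, -0.2], 6.5]
    - [[0, 2, 0], [0, 0, 0], 6.5]
    - [[0, 1.5, 0], [0, 0, 0], 6.5]
    - [[0, 0.7, 0], [0, 0, 0], 6.5]
    - [[0, 0, 0], [0, 0, 0], 6.5]

```text
t: 19.35
eef_pos: [652.9, 190.7, 13.4]
tcp_rot: [-1.573, -0.001, -1.334]
ft_force: [-0.4, 0.4, 0.1]
opening: 0.685
```

apply_moves:
  increments:
    - [[0, 0, 0], [0, 0, 0], 3]
    - [[0, 0, 0], [0, 0, 0], 1]
    - [[0, 0, 0], [0, 0, 0], 0]
    - [[0, 0, 0], [0, 0, 0], 0]
    - [[0, 0, 0], [0, 0, 0], 0]

```text
t: 19.98
eef_pos: [653.6, 191.0, 15.2]
tcp_rot: [-1.57, -0.001, -1.334]
ft_force: [0.7, -1.5, -2.6]
opening: 0.309
```

apply_moves:
  increments:
    - [[0, -1, 0], [0, 0, 0], 0]
    - [[0, -4, 0], [0, 0, 0], 0]
    - [[0, -6, 0], [0, 0, 0], 0]
    - [[0, -6, 0], [0, 0, 0], 0]
    - [[0, -5, 0], [0, 0, 0], 0]

```text
t: 20.6
eef_pos: [651.7, 190.7, 238.8]
tcp_rot: [-1.58, -0.0, -1.334]
ft_force: [0.5, -0.2, -3.4]
opening: 0.309
```

apply_moves:
  increments:
    - [[1.5, 0, -1], [0, 0, 0], 0]
    - [[3, 0, -2], [0, 0, 0], 0]
    - [[4, 0, -2.7], [0, 0, 0], 0]
    - [[4, 0, -2.7], [0, 0, 0], 0]
    - [[4, 0, -2.7], [0, 0, 0], 0]

```text
t: 21.22
eef_pos: [578.5, 0.3, 240.0]
tcp_rot: [-1.578, 0.0, -1.33]
ft_force: [1.0, -0.6, -2.9]
opening: 0.315
```

apply_moves:
  increments:
    - [[4, 0, -2.7], [0, 0, 0], 0]
    - [[4, 0, -2.7], [0, 0, 0], 0]
    - [[4, 0, -2.7], [0, 0, 0], 0]
    - [[4, 0, -2.7], [0, 0, 0], 0]
    - [[4, 0, -2.7], [0, 0, 0], 0]

```text
t: 21.85
eef_pos: [486.0, -233.5, 235.9]
tcp_rot: [-1.586, 0.006, -1.331]
ft_force: [1.1, 0.4, -2.7]
opening: 0.314
```

```bash
python3 - <<'E'
from h import *
s=readout.state();print(s['eef_pos'],s['tcp_rot'],s['opening'])
plan(s['eef_pos'],s['tcp_rot'][2],[455,-326,235],s['tcp_rot'][2],n=3)
E
```

```text
[ 485.95866202 -233.52423284  235.90372562] [-1.58629995  0.0056968  -1.33088926] 0.3138340925059106
3
rows to
[ 455. -326.  235.]
yaw
-76.3
[[2.75, 0.03, -1.73], [0, -0.0, 0]]
[[2.75, 0.03, -1.73], [0, -0.0, 0]]
[[2.75, 0.03, -1.73], [0, -0.0, 0]]
```

apply_moves:
  increments:
    - [[3, 0, -1.8], [0.8, 0, -0.3], 0]
    - [[2.5, 0, -1.6], [0, 0, 0], 0]
    - [[1.2, 1, -0.8], [0, 0, 0], 0]
    - [[0, 3, 0], [0, 0, 0], 0]
    - [[0, 4, 0], [0, 0, 0], 0]

```text
t: 22.48
eef_pos: [454.6, -312.7, 150.9]
tcp_rot: [-1.574, 0.003, -1.337]
ft_force: [-0.1, -1.4, -2.5]
opening: 0.31
```

```bash
python3 - <<'E'
from h import *
s=readout.state();print(s['eef_pos'],s['tcp_rot'],s['opening'])
plan(s['eef_pos'],s['tcp_rot'][2],[455,-326,70],s['tcp_rot'][2],n=3)
q=cam('wrist');save(q,'w4.png',sc=1.5)
for d in nets.mark_of(q,'plunger_tray_in'):
        X=w(q,d['point']); print(round(d['confidence'],2),X.round(),pix(q,X).round())
E
```

```text
[ 454.59447493 -312.74023906  150.8861362 ] [-1.57420696  0.00260717 -1.33670773] 0.30984122705639777
3
rows to
[ 455. -326.   70.]
yaw
-76.6
[[0.43, 2.7, -0.09], [0, -0.0, 0]]
[[0.43, 2.7, -0.09], [0, -0.0, 0]]
[[0.43, 2.7, -0.09], [0, -0.0, 0]]
0.89 [ 488. -328.    3.] [281. 203.]
```

View pics/w4.png

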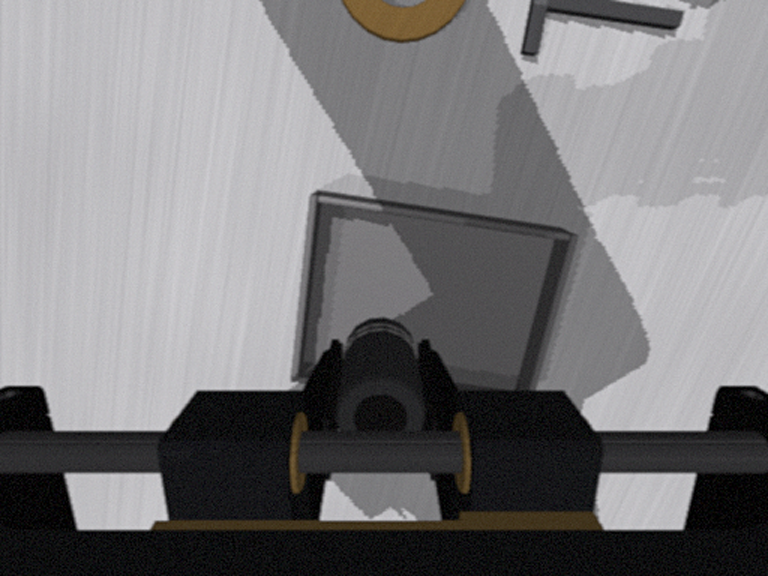

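The plunger is held straight in the jaws at (380,370). The tray (corners (316,195) and (572,236)) lies below, and the tray centre agrees at (488,-326).

apply_moves:
  increments:
    - [[0.6, 1, 0], [0, 0, 0], 0]
    - [[0.4, 3, 0], [0, 0, 0], 0]
    - [[0, 3, 0], [0, 0, 0], 0]
    - [[0, 1.5, 0], [0, 0, 0], 0]
    - [[0, 0, 0], [0, 0, 0], 0]

```text
t: 23.2
eef_pos: [457.0, -322.1, 63.8]
tcp_rot: [-1.576, 0.005, -1.335]
ft_force: [-0.5, 0.7, -2.5]
opening: 0.307
```

apply_moves:
  increments:
    - [[0.2, 1, -0.1], [0.3, 0, -0.2], 0]
    - [[0, 1.2, 0], [0, 0, 0], 0]
    - [[0, 1, 0], [0, 0, 0], 0]
    - [[0, 0.6, 0], [0, 0, 0], 0]
    - [[0, 0, 0], [0, 0, 0], 0]

```text
t: 23.82
eef_pos: [457.5, -325.3, 25.3]
tcp_rot: [-1.568, -0.002, -1.335]
ft_force: [0.4, -0.5, -3.3]
opening: 0.311
```

apply_moves:
  increments:
    - [[0, 0.2, 0], [0, 0, 0], 0]
    - [[0, 0.2, 0], [0, 0, 0], 0]
    - [[0, 0.1, 0], [0, 0, 0], 0]
    - [[0, 0.1, 0], [0, 0, 0], 0]
    - [[0, 0, 0], [0, 0, 0], 0]

```text
t: 24.45
eef_pos: [457.9, -325.6, 20.2]
tcp_rot: [-1.567, -0.003, -1.334]
ft_force: [0.8, -0.4, -2.6]
opening: 0.311
```

apply_moves:
  increments:
    - [[0, 0.1, 0], [0, 0, 0], 0]
    - [[0, 0.1, 0], [0, 0, 0], 0]
    - [[0, 0, 0], [0, 0, 0], 0]
    - [[0, 0, 0], [0, 0, 0], 0]
    - [[0, 0, 0], [0, 0, 0], 0]

```text
t: 25.08
eef_pos: [458.1, -325.8, 20.1]
tcp_rot: [-1.566, -0.005, -1.334]
ft_force: [-1.4, -0.6, -0.1]
opening: 0.309
```

apply_moves:
  increments:
    - [[0, 0, 0], [0, 0, 0], 4.2]
    - [[0, 0, 0], [0, 0, 0], 4.2]
    - [[0, 0, 0], [0, 0, 0], 4.2]
    - [[0, 0, 0], [0, 0, 0], 4.2]
    - [[0, -2, 0], [0, 0, 0], 4.2]

```text
t: 25.7
eef_pos: [457.7, -325.5, 39.4]
tcp_rot: [-1.567, -0.003, -1.334]
ft_force: [0.0, -0.2, 1.0]
opening: 0.442
```

apply_moves:
  increments:
    - [[0, -4, 0], [0, 0, 0], 4.2]
    - [[0, -5, 0], [0, 0, 0], 4.2]
    - [[0, -6, 0], [0, 0, 0], 6.5]
    - [[0, -5, 0], [0, 0, 0], 6.5]
    - [[0, -2, 0], [0, 0, 0], 6.5]

```text
t: 26.32
eef_pos: [456.4, -324.7, 266.2]
tcp_rot: [-1.568, -0.002, -1.334]
ft_force: [-0.2, -0.5, -0.0]
opening: 0.668
```

```bash
python3 - <<'E'
from h import *
s=readout.state();print(s['eef_pos'],s['tcp_rot'],s['opening'])
plan(s['eef_pos'],s['tcp_rot'][2],[694,12,200],s['tcp_rot'][2],n=9)
for n in ('wrist','scene'):
  q=cam(n)
  for d in nets.mark_of(q,'plunger_a'):
        X=w(q,d['point']); print(n,round(d['confidence'],2),X.round(),pix(q,X).round())
E
```

```text
[ 456.35525488 -324.661249    266.20699875] [-1.5681575  -0.00222227 -1.33439671] 0.6679268616400166
9
rows to
[694.  12. 200.]
yaw
-76.5
[[-3.02, 0.74, 3.44], [0, -0.0, 0]]
[[-3.02, 0.74, 3.44], [0, -0.0, 0]]
[[-3.02, 0.74, 3.44], [0, -0.0, 0]]
[[-3.02, 0.74, 3.44], [0, -0.0, 0]]
[[-3.02, 0.74, 3.44], [0, -0.0, 0]]
[[-3.02, 0.74, 3.44], [0, -0.0, 0]]
[[-3.02, 0.74, 3.44], [0, -0.0, 0]]
[[-3.02, 0.74, 3.44], [0, -0.0, 0]]
[[-3.02, 0.74, 3.44], [0, -0.0, 0]]
wrist 0.6 [ 456. -324.    3.] [253. 161.]
scene 0.56 [ 456. -322.   11.] [106. 238.]
scene 0.55 [695.  11.   1.] [254. 269.]
```

apply_moves:
  increments:
    - [[-3, 0, 3.4], [0, 0, 0], 6.5]
    - [[-3.5, 0.5, 4], [0, 0, 0], 6.5]
    - [[-3.5, 0.5, 4], [0, 0, 0], 6.5]
    - [[-3.5, 0.5, 4], [0, 0, 0], 6.5]
    - [[-3.5, 0.5, 4], [0, 0, 0], 6.5]

```text
t: 27.15
eef_pos: [605.5, -109.8, 232.4]
tcp_rot: [-1.581, 0.009, -1.341]
ft_force: [1.5, -0.7, -0.6]
opening: 0.686
```

apply_moves:
  increments:
    - [[-3.5, 0, 4], [0, 0, 0], 6.5]
    - [[-3.5, 1, 4], [0, 0, 0], 6.5]
    - [[-2, 3, 2], [0, 0, 0], 6.5]
    - [[0, 4, 0], [0, 0, 0], 6.5]
    - [[0, 1, 0], [0, 0, 0], 6.5]

```text
t: 27.78
eef_pos: [681.3, 9.8, 128.3]
tcp_rot: [-1.594, 0.014, -1.337]
ft_force: [-0.0, 0.3, -0.3]
opening: 0.682
```

```bash
python3 - <<'E'
from h import *
s=readout.state();print(s['eef_pos'],s['tcp_rot'],s['opening'])
plan(s['eef_pos'],s['tcp_rot'][2],[694,12,80],s['tcp_rot'][2],n=1)
q=cam('wrist')
for d in nets.mark_of(q,'plunger_a'):
        X=w(q,d['point']); print(round(d['confidence'],2),X.round(1),pix(q,X).round())
E
```

```text
[681.25244194   9.77116334 128.30734655] [-1.59403129  0.01439259 -1.33682484] 0.6822171267348734
1
rows to
[694.  12.  80.]
yaw
-76.6
[[0.08, 4.83, 1.29], [0, -0.0, 0]]
0.62 [694.6  12.2  -1.7] [270. 190.]
```

apply_moves:
  increments:
    - [[0.1, 1, 1.3], [1.3, 0, -0.8], 6.5]
    - [[0, 2, 0], [0, 0, 0], 6.5]
    - [[0, 1, 0], [0, 0, 0], 6.5]
    - [[0, 0.5, 0], [0, 0, 0], 6.5]
    - [[0, 0, 0], [0, 0, 0], 6.5]

```text
t: 28.5
eef_pos: [699.3, 9.8, 88.4]
tcp_rot: [-1.557, -0.005, -1.34]
ft_force: [0.5, -0.8, 0.0]
opening: 0.687
```

apply_moves:
  increments:
    - [[-0.3, 0.5, -0.5], [-0.7, 0, 0.2], 6.5]
    - [[0, 0, 0], [0, 0, 0], 6.5]
    - [[0, 2, 0], [0, 0, 0], 6.5]
    - [[0, 1, 0], [0, 0, 0], 6.5]
    - [[0, 0, 0], [0, 0, 0], 6.5]

```text
t: 29.12
eef_pos: [693.7, 11.6, 51.5]
tcp_rot: [-1.569, -0.002, -1.34]
ft_force: [-0.5, 1.0, 0.5]
opening: 0.681
```

apply_moves:
  increments:
    - [[0, 1, 0], [0, 0, 0], 6.5]
    - [[0, 1, 0], [0, 0, 0], 6.5]
    - [[0, 1, 0], [0, 0, 0], 6.5]
    - [[0, 0.3, 0], [0, 0, 0], 6.5]
    - [[0, 0, 0], [0, 0, 0], 6.5]

```text
t: 29.75
eef_pos: [693.8, 11.5, 16.0]
tcp_rot: [-1.57, -0.002, -1.34]
ft_force: [-0.0, -0.9, 0.6]
opening: 0.684
```

apply_moves:
  increments:
    - [[0, 0, 0], [0, 0, 0], 3]
    - [[0, 0, 0], [0, 0, 0], 1]
    - [[0, 0, 0], [0, 0, 0], 0]
    - [[0, 0, 0], [0, 0, 0], 0]
    - [[0, 0, 0], [0, 0, 0], 0]

```text
t: 30.38
eef_pos: [694.5, 11.6, 17.1]
tcp_rot: [-1.568, -0.002, -1.34]
ft_force: [0.6, -0.1, -1.4]
opening: 0.313
```

apply_moves:
  increments:
    - [[0, -1, 0], [0, 0, 0], 0]
    - [[0, -4, 0], [0, 0, 0], 0]
    - [[0, -6, 0], [0, 0, 0], 0]
    - [[0, -6, 0], [0, 0, 0], 0]
    - [[0, -5, 0], [0, 0, 0], 0]

```text
t: 31.0
eef_pos: [691.4, 12.0, 239.8]
tcp_rot: [-1.578, 0.001, -1.34]
ft_force: [0.3, -0.4, -2.9]
opening: 0.307
```

apply_moves:
  increments:
    - [[1.5, 0, -1.2], [0, 0, 0], 0]
    - [[3, 0, -2.5], [0, 0, 0], 0]
    - [[3.5, 0, -3], [0, 0, 0], 0]
    - [[3.5, 0, -3], [0, 0, 0], 0]
    - [[3.5, 0, -3], [0, 0, 0], 0]

```text
t: 31.62
eef_pos: [597.6, -166.5, 240.4]
tcp_rot: [-1.578, 0.003, -1.336]
ft_force: [1.1, -0.8, -2.5]
opening: 0.309
```

```bash
python3 - <<'E'
from h import *
s=readout.state();print(s['eef_pos'],s['tcp_rot'],s['opening'])
plan(s['eef_pos'],s['tcp_rot'][2],[521,-321,235],s['tcp_rot'][2],n=5)
E
```

```text
[ 597.63848144 -166.54122121  240.38118504] [-1.57835141  0.00254276 -1.33559791] 0.3091970055107674
5
rows to
[ 521. -321.  235.]
yaw
-76.5
[[2.65, 0.11, -2.21], [0, -0.0, 0]]
[[2.65, 0.11, -2.21], [0, -0.0, 0]]
[[2.65, 0.11, -2.21], [0, -0.0, 0]]
[[2.65, 0.11, -2.21], [0, -0.0, 0]]
[[2.65, 0.11, -2.21], [0, -0.0, 0]]
```

apply_moves:
  increments:
    - [[3.5, 0, -3], [0, 0, 0], 0]
    - [[3.5, 0, -3], [0, 0, 0], 0]
    - [[3, 0, -2.5], [0.4, 0, 0], 0]
    - [[1.5, 0, -1], [0, 0, 0], 0]
    - [[0.3, 2, 0], [0, 0, 0], 0]

```text
t: 32.25
eef_pos: [523.9, -310.4, 215.7]
tcp_rot: [-1.578, 0.008, -1.341]
ft_force: [-0.2, -0.6, -3.5]
opening: 0.314
```

apply_moves:
  increments:
    - [[0, 4, 0], [0, 0, 0], 0]
    - [[0, 5, 0], [0, 0, 0], 0]
    - [[0, 2, 0], [0, 0, 0], 0]
    - [[0, 0, 0], [0, 0, 0], 0]
    - [[0, 0, 0], [0, 0, 0], 0]

```text
t: 32.88
eef_pos: [520.7, -308.0, 99.3]
tcp_rot: [-1.582, 0.013, -1.341]
ft_force: [1.3, 0.1, -3.1]
opening: 0.31
```

```bash
python3 - <<'E'
from h import *
s=readout.state();print(s['eef_pos'],s['tcp_rot'],s['opening'])
plan(s['eef_pos'],s['tcp_rot'][2],[521,-321,80],s['tcp_rot'][2],n=1)
E
```

```text
[ 520.73697624 -307.99081899   99.31187317] [-1.58193216  0.01330959 -1.34107031] 0.31041463530218183
1
rows to
[ 521. -321.   80.]
yaw
-76.8
[[1.27, 1.93, -0.27], [0, -0.0, 0]]
```

Now lower in the same way as before (grip at TCP z 17, floor 5, so release at about 22).

apply_moves:
  increments:
    - [[1.2, 1, -0.2], [0.6, 0, -0.7], 0]
    - [[0, 2, 0], [0, 0, 0], 0]
    - [[0, 2, 0], [0, 0, 0], 0]
    - [[0, 1, 0], [0, 0, 0], 0]
    - [[0, 0, 0], [0, 0, 0], 0]

```text
t: 33.5
eef_pos: [523.1, -324.1, 40.1]
tcp_rot: [-1.565, -0.007, -1.341]
ft_force: [0.1, 0.4, -3.1]
opening: 0.314
```

apply_moves:
  increments:
    - [[0, 0.7, 0], [-0.3, 0, 0.4], 0]
    - [[0, 0.5, 0], [0, 0, 0], 0]
    - [[0, 0.3, 0], [0, 0, 0], 0]
    - [[0, 0.1, 0], [0, 0, 0], 0]
    - [[0, 0, 0], [0, 0, 0], 0]

```text
t: 34.12
eef_pos: [524.0, -324.8, 24.7]
tcp_rot: [-1.569, -0.002, -1.341]
ft_force: [0.6, 0.2, -3.0]
opening: 0.31
```

apply_moves:
  increments:
    - [[0, 0.1, 0], [0, 0, 0], 0]
    - [[0, 0.1, 0], [0, 0, 0], 0]
    - [[0, 0.1, 0], [0, 0, 0], 0]
    - [[0, 0.1, 0], [0, 0, 0], 0]
    - [[0, 0, 0], [0, 0, 0], 0]

```text
t: 34.75
eef_pos: [524.3, -325.0, 22.2]
tcp_rot: [-1.568, -0.003, -1.341]
ft_force: [-0.5, -0.5, -4.0]
opening: 0.311
```

apply_moves:
  increments:
    - [[0, 0.1, 0], [0, 0, 0], 0]
    - [[0, 0.1, 0], [0, 0, 0], 0]
    - [[0, 0, 0], [0, 0, 0], 0]
    - [[0, 0, 0], [0, 0, 0], 0]
    - [[0, 0, 0], [0, 0, 0], 0]

```text
t: 35.38
eef_pos: [524.5, -325.2, 22.0]
tcp_rot: [-1.567, -0.004, -1.341]
ft_force: [-0.3, 1.2, 2.0]
opening: 0.31
```

Contact felt. I'll release and lift clear.

apply_moves:
  increments:
    - [[0, 0, 0], [0, 0, 0], 4.2]
    - [[0, 0, 0], [0, 0, 0], 4.2]
    - [[0, 0, 0], [0, 0, 0], 4.2]
    - [[0, 0, 0], [0, 0, 0], 4.2]
    - [[0, -2, 0], [0, 0, 0], 4.2]

```text
t: 36.0
eef_pos: [524.2, -325.0, 41.0]
tcp_rot: [-1.568, -0.003, -1.341]
ft_force: [-0.7, -0.1, -0.4]
opening: 0.441
```

apply_moves:
  increments:
    - [[0, -4, 0], [0, 0, 0], 4.2]
    - [[0, -5, 0], [0, 0, 0], 4.2]
    - [[0, -6, 0], [0, 0, 0], 4.2]
    - [[0, -5, 0], [0, 0, 0], 4.2]
    - [[0, 0, 0], [0, 0, 0], 4.2]

```text
t: 36.62
eef_pos: [523.6, -324.6, 248.3]
tcp_rot: [-1.568, -0.004, -1.341]
ft_force: [0.4, 0.2, -1.3]
opening: 0.44
```

```bash
python3 - <<'E'
from h import *
s=readout.state();print(s['eef_pos'],s['opening'],s['qvel'].round(3))
q=cam('scene');save(q,'s3.png',crop=(60,130,400,310),sc=2.3)
v=cam('wrist')
for t in ['plunger_a','bolt_a','shaft','valve_plate','bearing','hex_key','socket']:
  for p in ((q,v) if t=='plunger_a' else (q,)):
    for d in nets.mark_of(p,t):
        X=w(p,d['point']); print(t,round(d['confidence'],2),X.round())
E
```

```text
[ 523.572298   -324.59743447  248.30881516] 0.4401270720453766 [-0.     0.033  0.06   0.001 -0.019 -0.   ]
plunger_a 0.81 [ 522. -325.    5.]
plunger_a 0.7 [ 549. -119.    1.]
plunger_a 0.66 [ 456. -324.   10.]
plunger_a 0.88 [ 526. -326.    2.]
plunger_a 0.68 [ 456. -324.    3.]
bolt_a 0.63 [452. 314.  17.]
bolt_a 0.56 [503. 322.  19.]
shaft 0.93 [535. -12.   2.]
valve_plate 0.94 [ 428. -121.    3.]
bearing 0.65 [ 458. -325.    8.]
bearing 0.6 [436. 139.  -1.]
hex_key 0.48 [ 551. -121.    1.]
socket 0.76 [549. 143.   4.]
```

View pics/s3.png

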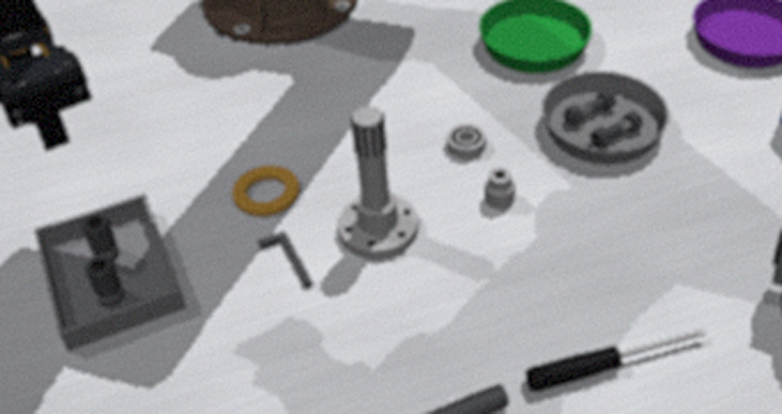

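Both plungers stand in the tray at (100,237) and (105,282), about 68 mm apart. Both bolts are in the grey pan at (588,108) and (617,130), and the bystanders are where they were.

```bash
python3 -c "
from h import *
print(env.job_done())"
```

```text
the job is handed in; nothing more can be done
None
```

The sort is done and handed in. Both bolts were moved to the grey pan first, the one from the plunger tray before the other. Then both plungers were stood upright in the rectangular tray. The clock stood at about 37 s of the 72 s allowed.

- **Plungers:** they stand upright at about (456,-324) and (524,-325), roughly 68 mm apart centre to centre, so they are not touching.
- **Bolts:** both lie in the grey pan at about (451,314) and (503,324).
- **Bystanders:** the shaft, valve plate, bearing, hex key and socket all read within about 4 mm of where they started.
- **Forces:** contact readings during placing stayed at a few newtons.
- **Odd detections:** in the last check the networks twice named the wrong thing. They reported a "plunger" where the hex key lies and a "bearing" where a plunger stands. The picture showed both to be false.

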